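# Sift the small steel balls out of the bar sieve into the clear box

## Task

Pick up the loaded wooden sieve by its handle, carry it smoothly and level over the clear plastic box and shake it side to side until all four small steel balls have dropped through into the box, while the three large ones stay in the sieve. Then set the sieve, with the large balls in it, back down flat on the cork tray and let go. Keep the sieve roughly level throughout, do not drop it, and leave the gourd, the jar and the straw where they are.

Things in the scene. Friction and masses are not known exactly. Their poses are not given: they have to be found in the camera images.
- sieve: Bar sieve: open pale-wood frame, 106 mm along its x, 130 mm along its y, walls 34 mm high and 5 to 6 mm thick, with a basket handle over its middle. 0.14 to 0.28 kg empty, 0.47 to 0.61 kg loaded. Smooth level carrying (below about 2 m/s2) leaves the small balls in the floor grooves. Origin: centre of the underside, z up.
- sieve_handle (a point): Centre of the sieve's handle: a straight wooden bar along the sieve's x, 106 mm long, 12 mm wide (y), 16 mm tall, its centre line 85 mm above the sieve's underside, on two end posts (x = +-50 mm). Axes as the sieve's.
- sieve_floor (a point): Centre of the sieve's floor, 12 mm above its underside: eight steel bars 4 mm thick along x, at y = +-3.5, +-10.5, +-33.5, +-56.5 mm. The middle four make three shallow grooves; the other four gaps are 19 mm clear: small balls fall through, large ones cannot. Brisk shaking along y (over 5 m/s2, e.g. 40 mm strokes, 2 to 3 there-and-back a second) throws small balls out of the grooves.
- tray: Fixed square cork tray where the sieve starts, 212 x 212 mm outside, with a low wooden rim 6 mm wide; cork top 8 mm, rim top 16 mm above the shelf. Origin: centre of the underside.
- box: Fixed clear plastic box, open at the top (its sliding lid is off), empty at the start: 158 mm along its x, 198 mm along its y, 55 mm high, walls and floor 4 mm. Origin: centre of the underside.
- gourd: Bystander: dark calabash gourd on a three-legged steel ring stand, 115 mm tall, 115 mm over the feet. Origin: centre of the underside.
- jar: Bystander: white ceramic jar with cap, 80 mm across, 110 mm tall. Origin: centre of the underside.
- bombilla: Bystander: steel drinking straw with brass tip lying flat, 200 mm long along its x, 12 mm high. Origin: under its middle.
- small0_center (a point): Centre of a small steel ball, 15 mm across, 14 g; starts in one of the three grooves of the sieve floor, 21 mm above the sieve's underside.
- small1_center (a point): Centre of a small steel ball, 15 mm across, 14 g; starts in one of the three grooves of the sieve floor, 21 mm above the sieve's underside.
- small2_center (a point): Centre of a small steel ball, 15 mm across, 14 g; starts in one of the three grooves of the sieve floor, 21 mm above the sieve's underside.
- small3_center (a point): Centre of a small steel ball, 15 mm across, 14 g; starts in one of the three grooves of the sieve floor, 21 mm above the sieve's underside.
- large0_center (a point): Centre of a large steel ball, 28 mm across, 90 g; starts lying in an outer gap of the sieve floor, 23 mm above the sieve's underside.
- large1_center (a point): Centre of a large steel ball, 28 mm across, 90 g; starts lying in an outer gap of the sieve floor, 23 mm above the sieve's underside.
- large2_center (a point): Centre of a large steel ball, 28 mm across, 90 g; starts lying in an outer gap of the sieve floor, 23 mm above the sieve's underside.
Things that resemble listed ones, but are neither listed nor needed, are in the scene too. What is shaped like the sieve but orange or red is not meant.

How it is judged:
On the way:
1. the sieve is held up over the box; all four small balls are in the box and all three large ones in the sieve (x of small0_center in the frame of box between -0.077 and 0.077 m and y of small0_center in the frame of box between -0.097 and 0.097 m and z of small0_center in the frame of box between 0 and 0.045 m and x of small1_center in the frame of box between -0.077 and 0.077 m and y of small1_center in the frame of box between -0.097 and 0.097 m and z of small1_center in the frame of box between 0 and 0.045 m and x of small2_center in the frame of box between -0.077 and 0.077 m and y of small2_center in the frame of box between -0.097 and 0.097 m and z of small2_center in the frame of box between 0 and 0.045 m and x of small3_center in the frame of box between -0.077 and 0.077 m and y of small3_center in the frame of box between -0.097 and 0.097 m and z of small3_center in the frame of box between 0 and 0.045 m and x of large0_center in the frame of sieve between -0.05 and 0.05 m and y of large0_center in the frame of sieve between -0.062 and 0.062 m and z of large0_center in the frame of sieve between 0.012 and 0.06 m and x of large1_center in the frame of sieve between -0.05 and 0.05 m and y of large1_center in the frame of sieve between -0.062 and 0.062 m and z of large1_center in the frame of sieve between 0.012 and 0.06 m and x of large2_center in the frame of sieve between -0.05 and 0.05 m and y of large2_center in the frame of sieve between -0.062 and 0.062 m and z of large2_center in the frame of sieve between 0.012 and 0.06 m and z of sieve in the frame of box above 0.03 m and horizontal distance between sieve and box below 0.12 m and contact force between the fingers and sieve above 0.5 N), for 0.1 s.
At the end, for the whole second after the job is handed in: All four small balls lie inside the clear box (centres within its walls, below its rim); all three large balls lie inside the sieve; the sieve stands flat on the cork tray inside its rim (underside within 4 mm of the cork, tilt under 0.05 rad), released and at rest (x of small0_center in the frame of box between -0.077 and 0.077 m and y of small0_center in the frame of box between -0.097 and 0.097 m and z of small0_center in the frame of box between 0 and 0.045 m and x of small1_center in the frame of box between -0.077 and 0.077 m and y of small1_center in the frame of box between -0.097 and 0.097 m and z of small1_center in the frame of box between 0 and 0.045 m and x of small2_center in the frame of box between -0.077 and 0.077 m and y of small2_center in the frame of box between -0.097 and 0.097 m and z of small2_center in the frame of box between 0 and 0.045 m and x of small3_center in the frame of box between -0.077 and 0.077 m and y of small3_center in the frame of box between -0.097 and 0.097 m and z of small3_center in the frame of box between 0 and 0.045 m and x of large0_center in the frame of sieve between -0.05 and 0.05 m and y of large0_center in the frame of sieve between -0.062 and 0.062 m and z of large0_center in the frame of sieve between 0.012 and 0.06 m and x of large1_center in the frame of sieve between -0.05 and 0.05 m and y of large1_center in the frame of sieve between -0.062 and 0.062 m and z of large1_center in the frame of sieve between 0.012 and 0.06 m and x of large2_center in the frame of sieve between -0.05 and 0.05 m and y of large2_center in the frame of sieve between -0.062 and 0.062 m and z of large2_center in the frame of sieve between 0.012 and 0.06 m and x of sieve in the frame of tray between -0.06 and 0.06 m and y of sieve in the frame of tray between -0.06 and 0.06 m and z of sieve in the frame of tray between 0.004 and 0.012 m and angle between sieve's own z axis and vertical below 0.05 rad and linear speed of sieve below 0.02 m/s); the robot touches nothing.
It fails at once if the sieve is tilted more than 0.45 rad (25 degrees) (angle between sieve's own z axis and vertical above 0.45 rad).
It fails at once if the sieve is let go more than 20 mm above the cork (height (world z) of sieve above 0.028 m and contact force between the fingers and sieve below 0.05 N).
It fails at once if the gourd is moved more than 40 mm (distance of gourd from where it was at the start of the episode above 0.04 m).
It fails at once if the jar is moved more than 40 mm (distance of jar from where it was at the start of the episode above 0.04 m).
It fails at once if the bombilla is moved more than 40 mm (distance of bombilla from where it was at the start of the episode above 0.04 m).
It also fails if it takes over 48 s, if anything falls off the work surface, if the arm or the gripper's body presses on something with over 40 N, if the wrist force passes 120 N, or if a joint passes its speed limit or range.

## Robot

A 6-joint arm with a two-finger parallel gripper is mounted at the origin on the work surface. World frame = base frame: x ahead of the robot, y to its left, z up, the work surface at z = 0. Lengths are in m, angles in rad, forces in N, time in s.
With the tool pointing down it reaches from about 0.4 to 0.825 m from the base axis. Payload 7 kg.
Tool frame: the origin (TCP) lies at the very end of the fingers, on their centre line; the grasp point (between the pads) lies 19 mm behind it (ctrl.pinch_z is the distance from the TCP to the grasp point, in m); y points along the fingers, x is the direction in which the jaws open and shut, and the axes are right-handed (so a half turn about y gives the same grasp; the last joint's range is limited). The gripper opens to 88 mm and grips with 3 to 60 N. Pads are 19 mm wide; open, the fingers measure 130 mm over their backs; the gripper's body (78 mm by 193 mm) begins 47 mm behind the grasp point.
Start: joints at [-0.956, 0.359, 0.012, 0, -1.224, -0.288], TCP at [0.217, -0.639, 0.227] pointing down, gripper open.
Joint ranges: [-3.07, 3.07], [-1.43, 2.12], [-1.02, 1.25], [-3.03, 1.67], [-3.05, -0], [-3.03, 3.03]. Speed limits (rad/s): [2.39, 2.39, 3.01, 3.14, 3.14, 3.14].

## Interface

Orientations are given as a unit quaternion [w, x, y, z].
In Python, from cell import status, optics, ctrl gives the robot as it stands.
- The arm moves only by the tool step_arm, never from a script. Its argument "targets" is a list of rows, each an object with "grip": the opening, from 0 (shut) to 1 (fully open); "offset": the shift along the world's x, y, z in mm, a list of three; "spin": the turn about the world's z in rad. A call has 1 to 5 rows; each row is the pose to reach, as a shift and turn from the pose commanded when the call began; what a row does not reach only later rows make up. A row lasts 1/12 s, in which the tool goes at most 41.7 mm and 7.16 degrees, less where a joint would pass 70% of its speed; a pose out of reach is approached as far as the arm can. A call with a gripper value outside its range is refused whole. The fingers move at their own pace and stop on an object; the grip force is fixed at half the most. Time passes only in rows, so rows that repeat a pose let the fingers close. It gives the time, the measured TCP pose, the force and the opening at its end, in the units of the state.
- status.sense(): the state, without advancing time (a new reading comes with each control period).
- optics.get_image(name): name is "scene" or "top"; returns a dict with "frame" (480x640x3 uint8, red, green, blue), "z_map" (480x640 float32, m along the optical axis (not along the pixel's ray), 0 where there is no reading), "mtx" (3x3 intrinsics, pixels), "k1" (the pictures are not rectified: a ray, as slopes to the right and down, at radius r is drawn at 1 + k1 r^2 times it, then the intrinsics apply), "rvec" (rotation vector, rad) and "tvec" (3), from world to camera coordinates, as OpenCV has them. Camera axes: x right, y down, z forward; pixel columns grow to the right and rows downward; lengths in m; the calibration is good to about 2 mm. A picture is of the moment at which its call begins.
- ctrl.finish_job(): hands the job in, once; it reports no verdict.
The state is a dict: "time": time; "qpos": joint angles; "qvel": joint speeds; "tau": joint torques, N m; "position": TCP position; "tcp_rot": TCP orientation; "wrist_force": force on the tool from outside, world axes, zero at the start; "moment": the same for the moment, N m; "finger_gap": finger opening in m.
Only numpy, scipy, OpenCV 4.12 (cv2) and the standard library are available. Lean on these libraries where they do the work, as an engineer would, in place of code of your own. Each camera call takes 0.05 s, during which the arm holds its last target.

## Working session

There is one attempt and no reset: what is moved stays moved. The work goes in short steps, Python scripts to look and compute and a tool call to move; the robot and the scene stay as the last step left them, time stands still between calls to the robot, and variables do not carry over. Pictures are saved under pics/ and viewed, and the job is handed in when it is done.

Besides the shell and the picture viewer there is one more tool, called after ">>>" as name([rows], argument=value, ...), one row to a line, values as JSON. step_arm: Moves the arm, as the interface text tells. Its arguments: {"type":"object","properties":{"targets":{"type":"array","items":{"type":"object","properties":{"grip":{"type":"number"},"offset":{"type":"array","items":{"type":"number"}},"spin":{"type":"number"}}}}},"required":["targets"]}

```bash
mkdir -p pics; ls
cat > h.py <<'E'
import numpy as np, cv2
from cell import status, optics, ctrl
def grab(n):
    d=optics.get_image(n); d['R']=cv2.Rodrigues(np.array(d['rvec'],float))[0]; d['t']=np.array(d['tvec'],float).ravel(); d['K']=np.array(d['mtx'],float); return d
def cloud(d):
    K=d['K'];v,u=np.mgrid[0:480,0:640].astype(float)
    xd=(u-K[0,2])/K[0,0];yd=(v-K[1,2])/K[1,1];x=xd.copy();y=yd.copy()
    for _ in range(8):
        f=1+d['k1']*(x*x+y*y);x=xd/f;y=yd/f
    z=d['z_map'];P=np.stack([x*z,y*z,z],-1)
    W=(P-d['t'])@d['R'];W[z<=0]=np.nan
    return W
def proj(d,p):
    c=d['R']@np.array(p,float)+d['t'];x,y=c[0]/c[2],c[1]/c[2];f=1+d['k1']*(x*x+y*y)
    return d['K'][0,0]*x*f+d['K'][0,2],d['K'][1,1]*y*f+d['K'][1,2]
E
python3 - <<'E'
from h import *
for n in('scene','top'):
    d=grab(n);cv2.imwrite(f'pics/{n}0.png',d['frame'][:,:,::-1]);np.savez(f'{n}0.npz',W=cloud(d),f=d['frame'])
    print(n,d['K'].tolist(),d['k1'],(-d['R'].T@d['t']))
print(status.sense())
E
```

```text
pics
scene [[624.1314614996329, 0.0, 333.85159575045094], [0.0, 624.1314614996329, 246.41064277039806], [0.0, 0.0, 1.0]] -0.04660531042157996 [1.53465792 0.20546551 0.90873806]
top [[598.7165810932071, 0.0, 332.91375270852785], [0.0, 598.7165810932071, 223.1243335704601], [0.0, 0.0, 1.0]] -0.11739555821575512 [ 2.17426474e-01 -1.48333584e-03  1.57562809e+00]
{'time': 0.1, 'qpos': array([-9.55885388e-01,  3.59296004e-01,  1.11652352e-02, -3.26673104e-04,
       -1.22412568e+00, -2.88128640e-01]), 'qvel': array([-0.00086623, -0.00014749,  0.00124314,  0.00066122, -0.00143631,
       -0.00054852]), 'tau': array([ 5.68022206e-04, -5.84162271e+01,  2.93749756e+01,  7.01553047e+00,
        1.01895348e-02, -8.87190754e-05]), 'position': array([ 0.21652759, -0.63885948,  0.225732  ]), 'tcp_rot': array([-0.41249209,  0.41158781,  0.57492193, -0.57437838]), 'wrist_force': array([ 0.2244887 , -0.37858825,  0.38253948]), 'moment': array([0.00268886, 0.02384336, 0.00821576]), 'finger_gap': 0.08773974123519136}
```

View pics/scene0.png

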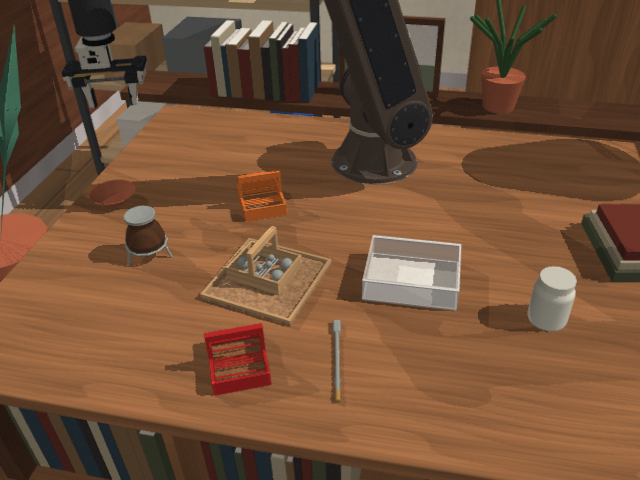

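View pics/top0.png

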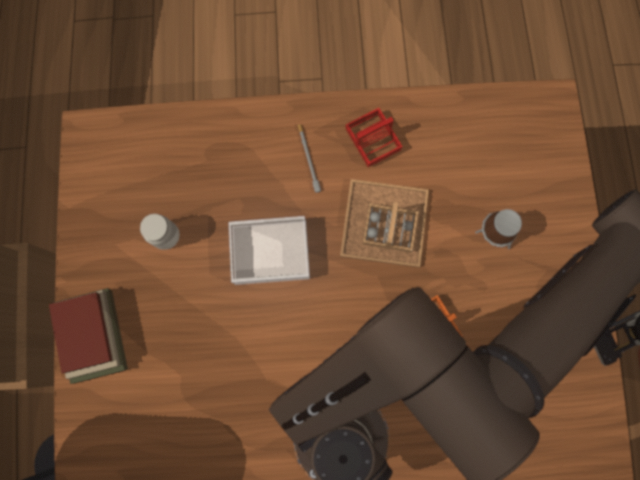

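The candidates are the pale wooden sieve on the cork (scene 262,262 / top 393,225), the orange one (scene 262,195) and the red one (scene 238,358). The pale one on the cork tray matches the description, so I'll check it in a crop and measure.

Run:
```python
from h import *
a=np.load('scene0.npz');b=np.load('top0.npz')
c1=cv2.resize(a['f'][220:330,190:340],None,fx=2.6,fy=2.6,interpolation=2);c2=cv2.resize(b['f'][170:275,330:440],None,fx=2.72,fy=2.72,interpolation=2)
h=min(c1.shape[0],c2.shape[0]);cv2.imwrite('pics/crop0.png',np.hstack([c1[:h],c2[:h]])[:,:,::-1])
for n,D in(('scene',a),('top',b)):
    W=D['W'];x,y,z=W[...,0],W[...,1],W[...,2]
    reg=(x>.45)&(x<.75)&(y>-.35)&(y<-.02)
    m=reg&(z>.085)&(z<.11)
    if n=='scene': m&= True
    P=W[m];print(n,'handle n',len(P),P.min(0),P.max(0),np.median(P,0))
    r=cv2.minAreaRect((P[:,:2]*1000).astype(np.float32));print(r)
    m=reg&(z>.033)&(z<.048);P=W[m]
    print('walls',cv2.minAreaRect((P[:,:2]*1000).astype(np.float32)),len(P))
    m=reg&(z>.006)&(z<.02);P=W[m]
    print('tray',cv2.minAreaRect((P[:,:2]*1000).astype(np.float32)),np.median(P[:,2]))
    reg2=(x>.4)&(x<.75)&(y>.02)&(y<.32)
    P=W[reg2&(z>.045)&(z<.07)];print('box',cv2.minAreaRect((P[:,:2]*1000).astype(np.float32)),len(P))
    for nm,(x0,x1,y0,y1) in dict(gourd=(.4,.8,-.5,-.29),jar=(.4,.8,.3,.6)).items():
        P=W[(x>x0)&(x<x1)&(y>y0)&(y<y1)&(z>.06)&(z<.2)];
        if len(P):print(nm,np.median(P,0),P.min(0),P.max(0))
```

```text
scene handle n 343 [ 0.48193428 -0.18337866  0.08501266] [ 0.59191975 -0.14641901  0.10465314] [ 0.5435274  -0.16376217  0.09874601]
((537.2487182617188, -163.82684326171875), (16.18798828125, 112.64714813232422), 76.6298599243164)
walls ((606.90966796875, -169.93246459960938), (142.03146362304688, 264.9649353027344), 84.52845764160156) 1029
tray ((599.9833984375, -187.3075408935547), (299.8065185546875, 319.0650329589844), 0.06319808214902878) 0.00957000547196978
box ((497.0380859375, 157.79583740234375), (168.41026306152344, 198.63485717773438), 0.8548519015312195) 1240
gourd [ 0.53126268 -0.44429703  0.09333313] [ 0.47906486 -0.49004336  0.06010031] [ 0.55930321 -0.40918856  0.11854339]
jar [0.58200015 0.43813395 0.10188995] [0.40111778 0.40123043 0.06003916] [0.60430271 0.59987327 0.11533478]
top handle n 214 [ 0.48033632 -0.18205583  0.08594213] [ 0.58674463 -0.14674762  0.10861815] [ 0.53106747 -0.16464472  0.10021383]
((533.875, -165.36329650878906), (11.985437393188477, 108.09013366699219), 76.15347290039062)
walls ((610.4422607421875, -170.32394409179688), (144.92105102539062, 280.93194580078125), 86.79251098632812) 703
tray ((599.6882934570312, -184.25096130371094), (328.0232238769531, 299.6274108886719), 89.88426971435547) 0.009789355524705803
box ((493.67047119140625, 156.30296325683594), (159.68417358398438, 196.86541748046875), 0.8248533606529236) 720
gourd [ 0.50624845 -0.44759412  0.10885165] [ 0.46958691 -0.48846657  0.06001302] [ 0.55034835 -0.40971815  0.12214819]
jar [0.55326102 0.43115369 0.10782894] [0.51906341 0.39802686 0.0600318 ] [0.59612328 0.47487022 0.11910014]
```

View pics/crop0.png

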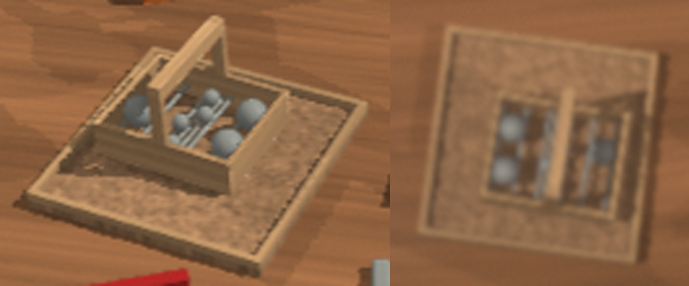

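Run:
```python
from h import *
from scipy.spatial.transform import Rotation as R
s=status.sense();q=s['tcp_rot'];M=R.from_quat([q[1],q[2],q[3],q[0]]).as_matrix();print(M.round(3))
a=np.degrees(np.arctan2(M[1,0],M[0,0]));print('jaw yaw',a)
for n in('scene','top'):
    W=np.load(n+'0.npz')['W'];x,y,z=W[...,0],W[...,1],W[...,2]
    P=W[(x>.45)&(x<.62)&(y>-.22)&(y<-.12)&(z>.096)&(z<.11)]
    l=cv2.fitLine(P[:,:2].astype(np.float32),cv2.DIST_HUBER,0,.01,.01).ravel();yaw=np.degrees(np.arctan2(l[1],l[0]));print(n,yaw,l[2:])
    e=(P[:,:2]@l[:2]);print(e.min(),e.max())
    for k in(90,-90):
        d=yaw+k-a;print('spin',np.radians((d+180)%360-180))
    # tray rim
    m=(x>.4)&(x<.72)&(y>-.33)&(y<-.02)&(z>.0125)&(z<.019)
    m=cv2.morphologyEx(m.astype(np.uint8),cv2.MORPH_OPEN,np.ones((2,2)));nl,lab,st,_=cv2.connectedComponentsWithStats(m)
    k=1+st[1:,4].argmax();P=W[lab==k];print('rim',st[k],cv2.minAreaRect((P[:,:2]*1000).astype(np.float32)))
print(ctrl.pinch_z,s['qpos'])
```

```text
[[-0.321 -0.001 -0.947]
 [ 0.947  0.001 -0.321]
 [ 0.001 -1.     0.   ]]
jaw yaw 108.71686911417457
scene -14.124224 [ 0.5407867  -0.16446994]
0.5047910633431719 0.6173223224316544
spin -0.5731851664298206
spin 2.5684074871599725
rim [270 291  41  32 172] ((627.1826171875, -80.27455139160156), (46.58458709716797, 104.24222564697266), 76.9005355834961)
top -13.950527 [ 0.5335274  -0.16538152]
0.5044503040808671 0.6120429261266633
spin -0.5701536901609834
spin 2.5714389634288097
rim [366 258   9   4  22] ((455.4202880859375, -107.78829956054688), (21.419044494628906, 4.101707935333252), 77.81025695800781)
0.0188 [-9.55885388e-01  3.59296004e-01  1.11652352e-02 -3.26673104e-04
 -1.22412568e+00 -2.88128640e-01]
```

>>> step_arm([
  {"grip":1,"offset":[21,32,0],"spin":-0.04},
  {"grip":1,"offset":[42,63,0],"spin":-0.08},
  {"grip":1,"offset":[63,95,0],"spin":-0.12},
  {"grip":1,"offset":[85,126,0],"spin":-0.16},
  {"grip":1,"offset":[106,158,0],"spin":-0.2},
])

```text
time: 0.52
position: [0.3231, -0.4797, 0.2261]
tcp_rot: [-0.468, 0.468, 0.53, -0.53]
wrist_force: [1.8, -0.2, -0.4]
finger_gap: 0.0876
```

>>> step_arm([
  {"grip":1,"offset":[21,32,0],"spin":-0.04},
  {"grip":1,"offset":[42,63,0],"spin":-0.08},
  {"grip":1,"offset":[63,95,0],"spin":-0.12},
  {"grip":1,"offset":[85,126,0],"spin":-0.16},
  {"grip":1,"offset":[106,158,0],"spin":-0.2},
])

```text
time: 0.93
position: [0.4292, -0.3215, 0.2265]
tcp_rot: [0.519, -0.518, -0.481, 0.481]
wrist_force: [0.7, -1.1, -0.1]
finger_gap: 0.0877
```

>>> step_arm([
  {"grip":1,"offset":[21,32,0],"spin":-0.04},
  {"grip":1,"offset":[42,63,0],"spin":-0.08},
  {"grip":1,"offset":[63,95,0],"spin":-0.12},
  {"grip":1,"offset":[85,126,0],"spin":-0.16},
  {"grip":1,"offset":[106,158,0],"spin":-0.17},
])

```text
time: 1.35
position: [0.5353, -0.1635, 0.2265]
tcp_rot: [0.557, -0.557, -0.435, 0.435]
wrist_force: [1.0, -0.3, -0.1]
finger_gap: 0.0876
```

>>> step_arm([
  {"grip":1,"offset":[0,0,-20]},
  {"grip":1,"offset":[0,0,-45]},
  {"grip":1,"offset":[0,0,-70]},
  {"grip":1,"offset":[0,0,-80]},
  {"grip":1,"offset":[0,0,-80]},
])

```text
invalid input
```

>>> step_arm([
  {"grip":1,"offset":[0,-1,-20],"spin":0},
  {"grip":1,"offset":[0,-1,-45],"spin":0},
  {"grip":1,"offset":[0,-1,-70],"spin":0},
  {"grip":1,"offset":[0,-1,-90],"spin":0},
  {"grip":1,"offset":[0,-1,-105],"spin":0},
])

```text
time: 1.77
position: [0.5335, -0.1659, 0.1192]
tcp_rot: [0.558, -0.556, -0.435, 0.436]
wrist_force: [-0.5, -0.1, 0.5]
finger_gap: 0.0881
```

Run:
```python
from h import *
d=grab('scene');cv2.imwrite('pics/s1.png',cv2.resize(d['frame'][120:360,140:460],None,fx=2.4,fy=2.4)[:,:,::-1])
```

```text
(no output)
```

View pics/s1.png

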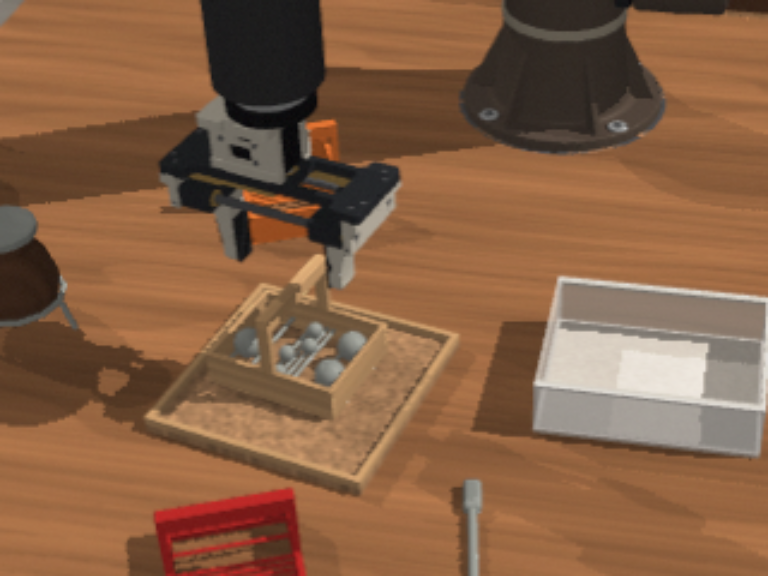

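The fingers (240,245 and 340,270) hang above either side of the handle bar (290,285), and the jaws are square to it. Next I descend and close.

>>> step_arm([
  {"grip":1,"offset":[0,0,-15],"spin":0},
  {"grip":1,"offset":[0,0,-30],"spin":0},
  {"grip":1,"offset":[0,0,-42],"spin":0},
  {"grip":1,"offset":[0,0,-47],"spin":0},
  {"grip":1,"offset":[0,0,-47],"spin":0},
])

```text
time: 2.23
position: [0.5339, -0.1663, 0.0737]
tcp_rot: [0.557, -0.557, -0.435, 0.436]
wrist_force: [0.3, 0.0, -0.4]
finger_gap: 0.0877
```

>>> step_arm([
  {"grip":0.7,"offset":[0,0,0],"spin":0},
  {"grip":0.5,"offset":[0,0,0],"spin":0},
  {"grip":0.35,"offset":[0,0,0],"spin":0},
  {"grip":0.25,"offset":[0,0,0],"spin":0},
  {"grip":0.2,"offset":[0,0,0],"spin":0},
])

```text
time: 2.65
position: [0.5349, -0.1663, 0.0751]
tcp_rot: [-0.557, 0.557, 0.436, -0.435]
wrist_force: [0.3, 0.7, 0.4]
finger_gap: 0.0599
```

>>> step_arm([
  {"grip":0.15,"offset":[0,0,0],"spin":0},
  {"grip":0.1,"offset":[0,0,0],"spin":0},
  {"grip":0,"offset":[0,0,0],"spin":0},
  {"grip":0,"offset":[0,0,0],"spin":0},
  {"grip":0,"offset":[0,0,0],"spin":0},
])

```text
time: 3.07
position: [0.5347, -0.1663, 0.0745]
tcp_rot: [0.557, -0.557, -0.436, 0.436]
wrist_force: [0.0, 0.2, 0.7]
finger_gap: 0.0267
```

Run:
```python
from h import *
d=grab('scene');cv2.imwrite('pics/s2.png',cv2.resize(d['frame'][160:340,160:400],None,fx=3.2,fy=3.2)[:,:,::-1])
s=status.sense();print(s['position'],s['finger_gap'],s['wrist_force'])
```

```text
[ 0.5346408  -0.16626005  0.07452959] 0.02235140783252273 [ 0.20187856 -1.09314794  0.23051912]
```

View pics/s2.png

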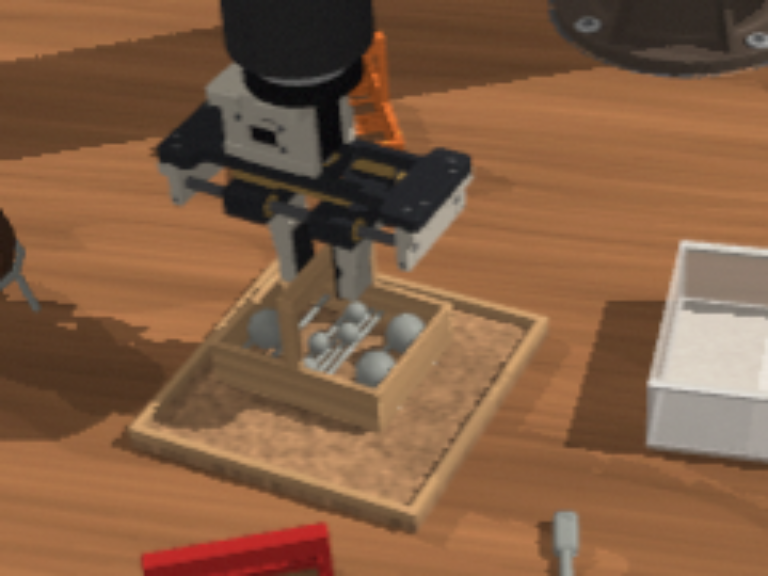

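The fingers straddle the bar (crop 330,260) but are still closing (gap 22 mm).

>>> step_arm([
  {"grip":0,"offset":[0,0,0],"spin":0},
  {"grip":0,"offset":[0,0,0],"spin":0},
  {"grip":0,"offset":[0,0,0],"spin":0},
  {"grip":0,"offset":[0,0,0],"spin":0},
  {"grip":0,"offset":[0,0,0],"spin":0},
])

```text
time: 3.53
position: [0.5347, -0.1662, 0.0745]
tcp_rot: [0.557, -0.557, -0.436, 0.436]
wrist_force: [0.5, 1.1, -0.6]
finger_gap: 0.0116
```

>>> step_arm([
  {"grip":0,"offset":[0,0,0],"spin":0},
  {"grip":0,"offset":[0,0,1],"spin":0},
  {"grip":0,"offset":[0,0,2],"spin":0},
  {"grip":0,"offset":[0,0,4],"spin":0},
  {"grip":0,"offset":[0,0,6],"spin":0},
])

```text
time: 3.95
position: [0.534, -0.1663, 0.0802]
tcp_rot: [0.557, -0.557, -0.435, 0.436]
wrist_force: [-0.2, -0.9, -5.3]
finger_gap: 0.012
```

>>> step_arm([
  {"grip":0,"offset":[0,0,3],"spin":0},
  {"grip":0,"offset":[0,0,8],"spin":0},
  {"grip":0,"offset":[0,0,15],"spin":0},
  {"grip":0,"offset":[0,0,23],"spin":0},
  {"grip":0,"offset":[0,0,32],"spin":0},
])

```text
time: 4.37
position: [0.5346, -0.1663, 0.1134]
tcp_rot: [0.557, -0.557, -0.436, 0.436]
wrist_force: [0.0, 0.9, -6.2]
finger_gap: 0.0116
```

>>> step_arm([
  {"grip":0,"offset":[0,0,9],"spin":0},
  {"grip":0,"offset":[0,0,18],"spin":0},
  {"grip":0,"offset":[0,0,26],"spin":0},
  {"grip":0,"offset":[0,0,31],"spin":0},
  {"grip":0,"offset":[0,0,33],"spin":0},
])

```text
time: 4.78
position: [0.5352, -0.1663, 0.1469]
tcp_rot: [-0.557, 0.557, 0.436, -0.435]
wrist_force: [-0.4, 0.1, -5.0]
finger_gap: 0.0117
```

Run:
```python
from h import *
d=grab('scene');cv2.imwrite('pics/s3.png',cv2.resize(d['frame'][120:340,160:450],None,fx=2.7,fy=2.7)[:,:,::-1])
s=status.sense();print(s['position'],s['finger_gap'],s['wrist_force'])
```

```text
[ 0.53503679 -0.16628335  0.1466049 ] 0.012185177272776704 [-0.00576861  1.22031266 -4.2173026 ]
```

View pics/s3.png

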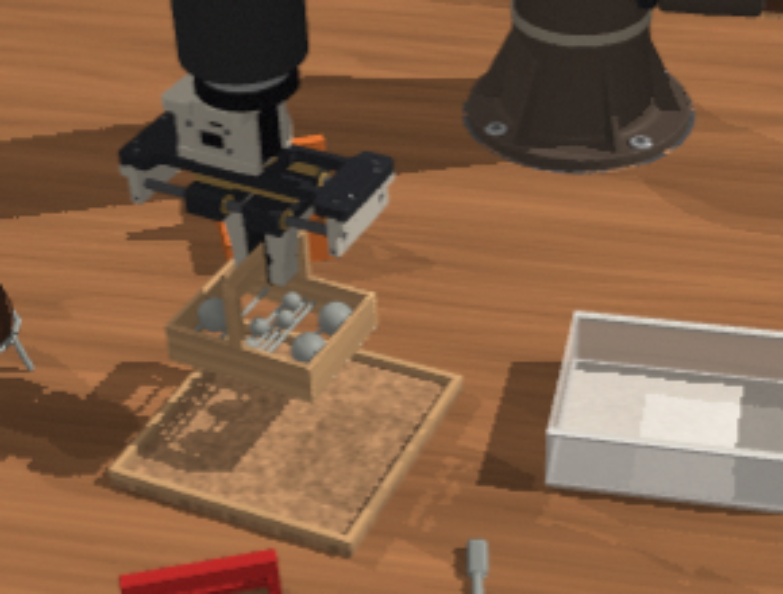

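The sieve hangs level with all seven balls in it (crop 270,320). Now a slow carry to the box with gentle ramps.

>>> step_arm([
  {"grip":0,"offset":[0,3,0],"spin":0.002},
  {"grip":0,"offset":[-1,10,0],"spin":0.008},
  {"grip":0,"offset":[-2,21,0],"spin":0.017},
  {"grip":0,"offset":[-4,36,0],"spin":0.029},
  {"grip":0,"offset":[-6,53,0],"spin":0.042},
])

```text
time: 5.25
position: [0.5281, -0.1123, 0.145]
tcp_rot: [0.548, -0.547, -0.447, 0.448]
wrist_force: [0.7, -0.5, -4.7]
finger_gap: 0.0118
```

>>> step_arm([
  {"grip":0,"offset":[-2,18,0],"spin":0.014},
  {"grip":0,"offset":[-4,36,0],"spin":0.028},
  {"grip":0,"offset":[-6,54,0],"spin":0.042},
  {"grip":0,"offset":[-8,72,0],"spin":0.056},
  {"grip":0,"offset":[-11,90,0],"spin":0.07},
])

```text
time: 5.67
position: [0.5171, -0.0216, 0.1452]
tcp_rot: [0.531, -0.531, -0.466, 0.467]
wrist_force: [0.4, -0.6, -5.6]
finger_gap: 0.0112
```

>>> step_arm([
  {"grip":0,"offset":[-2,18,0],"spin":0.014},
  {"grip":0,"offset":[-4,36,0],"spin":0.028},
  {"grip":0,"offset":[-6,54,0],"spin":0.042},
  {"grip":0,"offset":[-8,72,0],"spin":0.056},
  {"grip":0,"offset":[-11,90,0],"spin":0.07},
])

```text
time: 6.08
position: [0.5059, 0.0684, 0.1453]
tcp_rot: [0.515, -0.515, -0.485, 0.485]
wrist_force: [0.1, -0.1, -5.6]
finger_gap: 0.012
```

>>> step_arm([
  {"grip":0,"offset":[-2,18,0],"spin":0.014},
  {"grip":0,"offset":[-4,34,0],"spin":0.027},
  {"grip":0,"offset":[-6,48,0],"spin":0.038},
  {"grip":0,"offset":[-8,60,0],"spin":0.048},
  {"grip":0,"offset":[-9,70,0],"spin":0.056},
])

```text
time: 6.5
position: [0.4969, 0.1382, 0.1453]
tcp_rot: [0.501, -0.501, -0.499, 0.499]
wrist_force: [0.1, -0.6, -4.9]
finger_gap: 0.0119
```

>>> step_arm([
  {"grip":0,"offset":[-1,8,-3],"spin":0.006},
  {"grip":0,"offset":[-2,13,-7],"spin":0.01},
  {"grip":0,"offset":[-2,17,-11],"spin":0.013},
  {"grip":0,"offset":[-2,19,-14],"spin":0.015},
  {"grip":0,"offset":[-2,20,-16],"spin":0.016},
])

```text
time: 6.92
position: [0.4954, 0.1565, 0.1288]
tcp_rot: [0.497, -0.497, -0.502, 0.503]
wrist_force: [-0.6, 1.0, -5.3]
finger_gap: 0.0121
```

Run:
```python
from h import *
d=grab('scene');e=grab('top')
a=cv2.resize(d['frame'][130:330,300:500],(400,400));b=cv2.resize(e['frame'][180:320,200:340],(400,400))
cv2.imwrite('pics/s4.png',np.hstack([a,b])[:,:,::-1])
W=cloud(d);x,y,z=W[...,0],W[...,1],W[...,2]
P=W[(x>.4)&(x<.6)&(y>.05)&(y<.27)&(z>.09)&(z<.108)];r=cv2.minAreaRect((P[:,:2]*1000).astype(np.float32));print(r,P[:,2].max())
# tray
W=cloud(d);P=W[(x>.4)&(x<.72)&(y>-.31)&(y<-.05)&(z>.0055)&(z<.022)]
print('tray',cv2.minAreaRect((P[:,:2]*1000).astype(np.float32)))
s=status.sense();print(s['position'],s['finger_gap'],s['wrist_force'],s['tcp_rot'])
```

```text
((498.2058410644531, 156.5042266845703), (112.20970916748047, 130.93276977539062), 0.5426676273345947) 0.10775531792017956
tray ((556.4662475585938, -176.15579223632812), (252.10916137695312, 311.4217834472656), 89.96031188964844)
[0.49543405 0.15628513 0.12890293] 0.011618375054457182 [-0.77625182 -0.43033958 -4.9591273 ] [ 0.49745564 -0.49734174 -0.50214296  0.50303233]
```

View pics/s4.png

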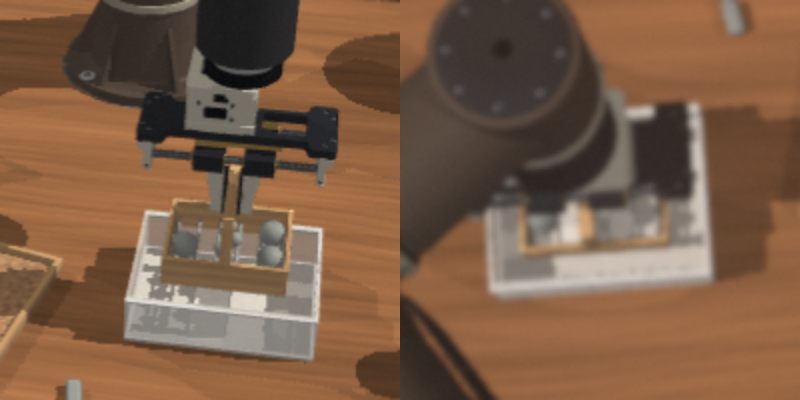

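The sieve is centred over the box, about 7 mm above the rim, and aligned with it. I start shaking with ±20 mm strokes.

>>> step_arm([
  {"grip":0,"offset":[0,20,0],"spin":0},
  {"grip":0,"offset":[0,0,0],"spin":0},
  {"grip":0,"offset":[0,-20,0],"spin":0},
  {"grip":0,"offset":[0,0,0],"spin":0},
  {"grip":0,"offset":[0,20,0],"spin":0},
])

```text
time: 7.43
position: [0.4957, 0.1751, 0.1298]
tcp_rot: [0.498, -0.498, -0.502, 0.502]
wrist_force: [0.7, 0.7, -4.9]
finger_gap: 0.0118
```

>>> step_arm([
  {"grip":0,"offset":[0,-20,0],"spin":0},
  {"grip":0,"offset":[0,-40,0],"spin":0},
  {"grip":0,"offset":[0,-20,0],"spin":0},
  {"grip":0,"offset":[0,0,0],"spin":0},
  {"grip":0,"offset":[0,-20,0],"spin":0},
])

```text
time: 7.85
position: [0.498, 0.161, 0.1305]
tcp_rot: [-0.497, 0.497, 0.505, -0.501]
wrist_force: [2.1, -1.6, -6.4]
finger_gap: 0.0116
```

```bash
cat > look.py <<'E'
import sys
from h import *
d=grab('scene');cv2.imwrite('pics/%s.png'%sys.argv[1],cv2.resize(d['frame'][210:320,340:490],None,fx=5,fy=5,interpolation=2)[:,:,::-1])
s=status.sense();print(s['time'],s['position'],s['finger_gap'],s['wrist_force'])
E
python3 look.py s5
```

```text
7.9 [0.4957025  0.15544002 0.12980102] 0.011958530853260669 [-2.74772403 -6.11965158 -5.34393566]
```

View pics/s5.png

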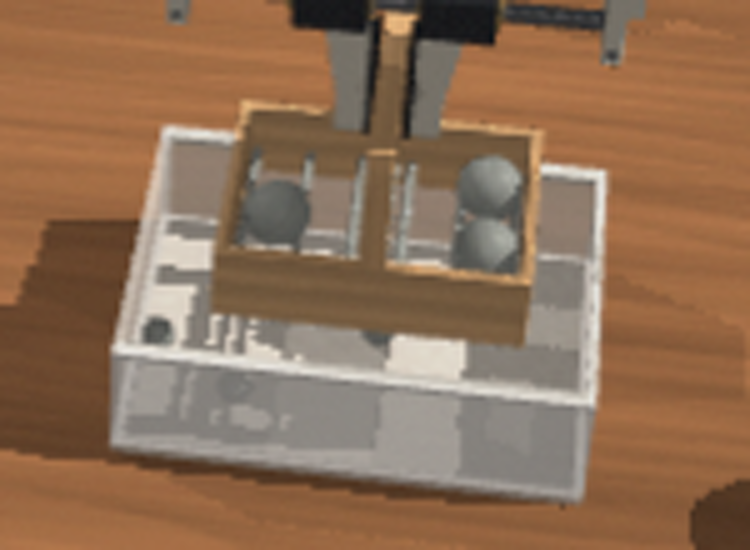

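The three large balls are in the sieve. At least three small ones are visible in the box (158,330; 238,385; 375,337), and the fourth may be hidden behind the handle. I'll shake another round and look again.

>>> step_arm([
  {"grip":0,"offset":[0,-20,0],"spin":0},
  {"grip":0,"offset":[0,0,0],"spin":0},
  {"grip":0,"offset":[0,20,0],"spin":0},
  {"grip":0,"offset":[0,0,0],"spin":0},
  {"grip":0,"offset":[0,-20,0],"spin":0},
])

```text
time: 8.32
position: [0.4962, 0.1374, 0.1298]
tcp_rot: [-0.497, 0.497, 0.503, -0.503]
wrist_force: [-0.0, -1.2, -5.5]
finger_gap: 0.0115
```

>>> step_arm([
  {"grip":0,"offset":[0,20,0],"spin":0},
  {"grip":0,"offset":[0,40,0],"spin":0},
  {"grip":0,"offset":[0,20,0],"spin":0},
  {"grip":0,"offset":[0,0,0],"spin":0},
  {"grip":0,"offset":[0,20,0],"spin":0},
])

```text
time: 8.73
position: [0.4941, 0.1517, 0.1292]
tcp_rot: [0.498, -0.498, -0.5, 0.503]
wrist_force: [0.5, 1.5, -8.1]
finger_gap: 0.0116
```

>>> step_arm([
  {"grip":0,"offset":[0,0,0],"spin":0},
  {"grip":0,"offset":[0,0,0],"spin":0},
  {"grip":0,"offset":[0,0,0],"spin":0},
  {"grip":0,"offset":[0,0,0],"spin":0},
  {"grip":0,"offset":[0,0,0],"spin":0},
])

```text
time: 9.15
position: [0.4956, 0.1564, 0.1296]
tcp_rot: [0.497, -0.497, -0.503, 0.503]
wrist_force: [0.6, -0.2, -5.4]
finger_gap: 0.0117
```

```bash
python3 look.py s6
```

```text
9.2 [0.49559178 0.15649008 0.12956295] 0.011454092707416597 [ 0.22140133  1.16802358 -4.32862907]
```

View pics/s6.png

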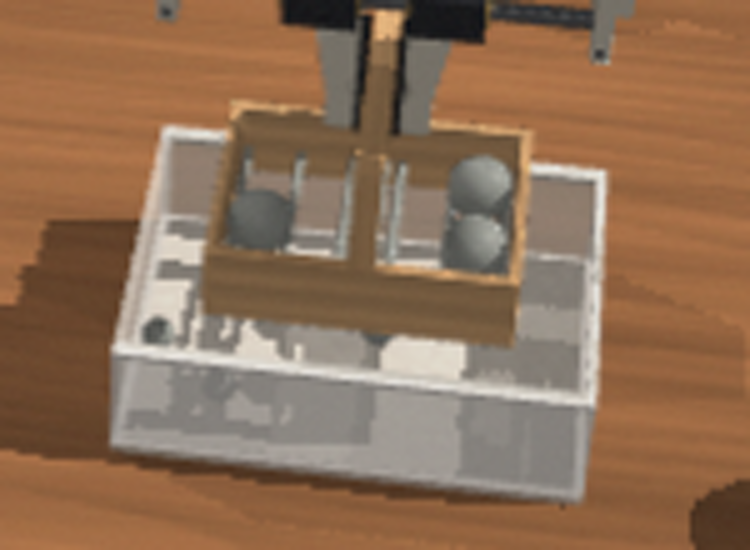

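The box contents are partly hidden by the sieve, so I raise it gently and turn it slightly to count.

>>> step_arm([
  {"grip":0,"offset":[0,0,3],"spin":-0.02},
  {"grip":0,"offset":[0,0,9],"spin":-0.05},
  {"grip":0,"offset":[0,0,18],"spin":-0.09},
  {"grip":0,"offset":[0,0,28],"spin":-0.13},
  {"grip":0,"offset":[0,0,39],"spin":-0.17},
])

```text
time: 9.62
position: [0.4954, 0.1566, 0.1689]
tcp_rot: [0.539, -0.539, -0.458, 0.458]
wrist_force: [0.3, 0.8, -4.2]
finger_gap: 0.012
```

>>> step_arm([
  {"grip":0,"offset":[0,0,11],"spin":-0.04},
  {"grip":0,"offset":[0,0,22],"spin":-0.08},
  {"grip":0,"offset":[0,0,32],"spin":-0.11},
  {"grip":0,"offset":[0,0,38],"spin":-0.12},
  {"grip":0,"offset":[0,0,40],"spin":-0.13},
])

```text
time: 10.03
position: [0.4961, 0.1569, 0.2098]
tcp_rot: [-0.567, 0.567, 0.423, -0.422]
wrist_force: [0.4, -0.5, -4.7]
finger_gap: 0.0116
```

```bash
sed -i 's/210:320,340:490/170:320,340:490/;s/fx=5,fy=5/fx=4,fy=4/' look.py; python3 look.py s7
```

```text
10.0833 [0.49594381 0.15691584 0.20942326] 0.011679448552743438 [-0.0361001   0.18210646 -4.30758389]
```

View pics/s7.png

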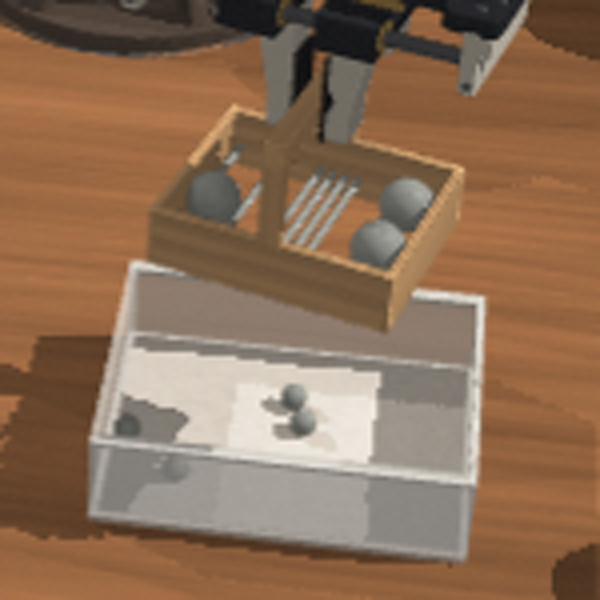

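All four small balls are in the box (128,425; 175,465; 293,395; 303,420), the grooves are empty and the three large balls are in the sieve. Now I locate the tray.

Run:
```python
from h import *
for n in('scene','top'):
    d=grab(n);W=cloud(d);x,y,z=W[...,0],W[...,1],W[...,2]
    zz=cv2.medianBlur(np.nan_to_num(z).astype(np.float32),5)
    m=((zz>.005)&(zz<.03)&(x>.4)&(x<.72)&(y>-.34)&(y<-.02)).astype(np.uint8)
    m=cv2.morphologyEx(m,cv2.MORPH_OPEN,np.ones((7,7)));nl,lab,st,_=cv2.connectedComponentsWithStats(m)
    k=1+st[1:,4].argmax();P=W[lab==k];print(n,st[k],cv2.minAreaRect((P[:,:2]*1000).astype(np.float32)),np.median(P,0))
    if n=='scene':cv2.imwrite('pics/tray.png',cv2.resize(d['frame'][220:330,190:340],None,fx=5,fy=5)[:,:,::-1])
```

```text
scene [ 203  239  124   85 6453] ((551.8095703125, -151.9705047607422), (216.34152221679688, 228.87852478027344), 79.22724914550781) [ 0.56154562 -0.15192682  0.0086817 ]
top [ 341  181   87   86 6202] ((555.9561157226562, -155.0735321044922), (217.11773681640625, 221.46746826171875), 78.22657775878906) [ 0.55175856 -0.15417096  0.00838095]
```

View pics/tray.png

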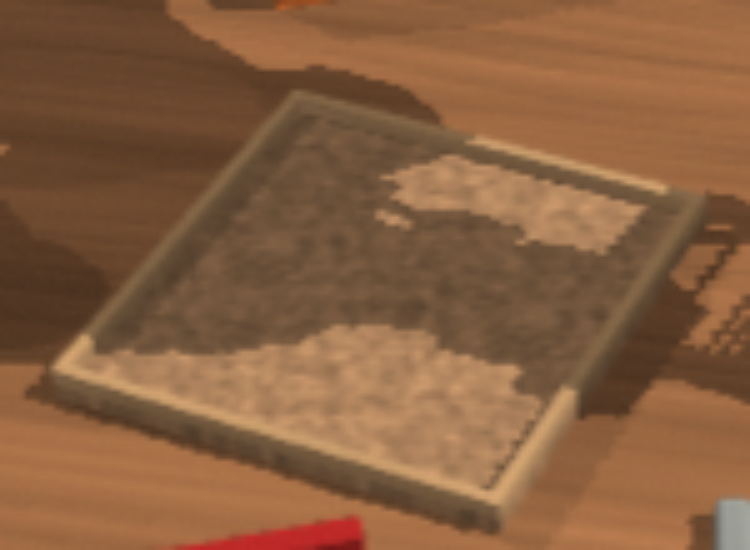

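Tray centre is ≈ (0.553, −0.153), yaw ≈ −11°. I carry the sieve back smoothly.

>>> step_arm([
  {"grip":0,"offset":[0,-3,0],"spin":0.001},
  {"grip":0,"offset":[2,-10,0],"spin":0.003},
  {"grip":0,"offset":[4,-21,0],"spin":0.006},
  {"grip":0,"offset":[6,-36,0],"spin":0.01},
  {"grip":0,"offset":[9,-53,0],"spin":0.014},
])

```text
time: 10.6
position: [0.5046, 0.1026, 0.2082]
tcp_rot: [0.564, -0.564, -0.427, 0.427]
wrist_force: [-0.1, 0.0, -4.4]
finger_gap: 0.0113
```

>>> step_arm([
  {"grip":0,"offset":[3,-18,0],"spin":0.005},
  {"grip":0,"offset":[6,-36,0],"spin":0.01},
  {"grip":0,"offset":[9,-54,0],"spin":0.015},
  {"grip":0,"offset":[12,-72,0],"spin":0.02},
  {"grip":0,"offset":[15,-90,0],"spin":0.024},
])

```text
time: 11.02
position: [0.5195, 0.0118, 0.2083]
tcp_rot: [0.559, -0.559, -0.433, 0.434]
wrist_force: [0.8, 0.1, -4.3]
finger_gap: 0.0116
```

>>> step_arm([
  {"grip":0,"offset":[3,-18,0],"spin":0.005},
  {"grip":0,"offset":[6,-36,0],"spin":0.01},
  {"grip":0,"offset":[9,-54,0],"spin":0.015},
  {"grip":0,"offset":[12,-72,0],"spin":0.02},
  {"grip":0,"offset":[15,-90,0],"spin":0.024},
])

```text
time: 11.43
position: [0.5343, -0.0782, 0.2083]
tcp_rot: [0.554, -0.553, -0.44, 0.44]
wrist_force: [-0.9, 0.2, -4.8]
finger_gap: 0.0115
```

>>> step_arm([
  {"grip":0,"offset":[3,-18,0],"spin":0.005},
  {"grip":0,"offset":[6,-34,0],"spin":0.009},
  {"grip":0,"offset":[8,-48,0],"spin":0.012},
  {"grip":0,"offset":[10,-60,0],"spin":0.015},
  {"grip":0,"offset":[11,-70,0],"spin":0.017},
])

```text
time: 11.85
position: [0.5453, -0.1482, 0.2081]
tcp_rot: [0.55, -0.55, -0.444, 0.445]
wrist_force: [-0.0, -0.5, -5.2]
finger_gap: 0.0119
```

>>> step_arm([
  {"grip":0,"offset":[1,-6,-2],"spin":0},
  {"grip":0,"offset":[2,-9,-6],"spin":0},
  {"grip":0,"offset":[2,-11,-12],"spin":0},
  {"grip":0,"offset":[2,-12,-19],"spin":0},
  {"grip":0,"offset":[2,-12,-27],"spin":0},
])

```text
time: 12.27
position: [0.5475, -0.158, 0.1807]
tcp_rot: [0.55, -0.55, -0.445, 0.445]
wrist_force: [0.7, 0.2, -5.7]
finger_gap: 0.012
```

>>> step_arm([
  {"grip":0,"offset":[0,0,-9],"spin":0},
  {"grip":0,"offset":[0,0,-18],"spin":0},
  {"grip":0,"offset":[0,0,-27],"spin":0},
  {"grip":0,"offset":[0,0,-36],"spin":0},
  {"grip":0,"offset":[0,0,-45],"spin":0},
])

```text
time: 12.68
position: [0.5476, -0.1581, 0.1355]
tcp_rot: [0.55, -0.55, -0.445, 0.445]
wrist_force: [0.0, 0.6, -4.7]
finger_gap: 0.0115
```

>>> step_arm([
  {"grip":0,"offset":[0,0,-9],"spin":0},
  {"grip":0,"offset":[0,0,-18],"spin":0},
  {"grip":0,"offset":[0,0,-26],"spin":0},
  {"grip":0,"offset":[0,0,-33],"spin":0},
  {"grip":0,"offset":[0,0,-38],"spin":0},
])

```text
time: 13.1
position: [0.5474, -0.1583, 0.0975]
tcp_rot: [0.55, -0.55, -0.445, 0.445]
wrist_force: [0.4, -0.7, -5.4]
finger_gap: 0.0117
```

Run:
```python
from h import *
d=grab('scene');cv2.imwrite('pics/s8.png',cv2.resize(d['frame'][160:340,160:400],None,fx=3.2,fy=3.2)[:,:,::-1])
s=status.sense();print(s['position'],s['finger_gap'],s['wrist_force'])
```

```text
[ 0.54697124 -0.1582055   0.09682479] 0.011506939384373673 [-1.37200236 -0.33254063 -5.89575656]
```

View pics/s8.png

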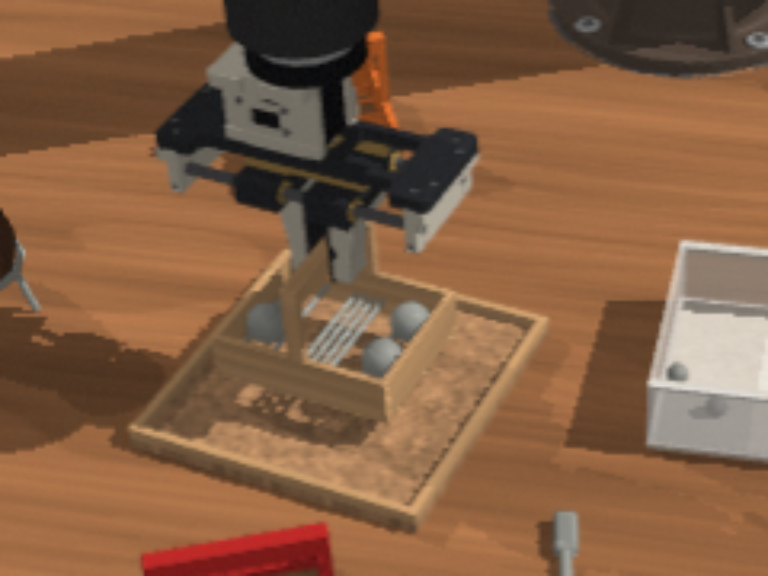

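The sieve is inside the tray outline, level, about 22 mm above the cork. I lower it until it touches.

>>> step_arm([
  {"grip":0,"offset":[0,0,-5],"spin":0},
  {"grip":0,"offset":[0,0,-10],"spin":0},
  {"grip":0,"offset":[0,0,-14],"spin":0},
  {"grip":0,"offset":[0,0,-17],"spin":0},
  {"grip":0,"offset":[0,0,-19],"spin":0},
])

```text
time: 13.57
position: [0.5476, -0.1582, 0.0792]
tcp_rot: [0.55, -0.55, -0.445, 0.445]
wrist_force: [0.1, 0.4, -5.2]
finger_gap: 0.0118
```

>>> step_arm([
  {"grip":0,"offset":[0,0,-1],"spin":0},
  {"grip":0,"offset":[0,0,-2],"spin":0},
  {"grip":0,"offset":[0,0,-3],"spin":0},
  {"grip":0,"offset":[0,0,-3],"spin":0},
  {"grip":0,"offset":[0,0,-3],"spin":0},
])

```text
time: 13.98
position: [0.5474, -0.1582, 0.0781]
tcp_rot: [-0.549, 0.55, 0.445, -0.445]
wrist_force: [-5.7, 3.3, 9.6]
finger_gap: 0.0117
```

Run:
```python
from h import *
d=grab('scene');cv2.imwrite('pics/s9.png',cv2.resize(d['frame'][210:330,190:340],None,fx=5,fy=5,interpolation=2)[:,:,::-1])
W=cloud(d);x,y,z=W[...,0],W[...,1],W[...,2]
P=W[(x>.47)&(x<.63)&(y>-.24)&(y<-.08)&(z>.035)&(z<.05)]
print(len(P));c,_,_,_=np.linalg.lstsq(np.c_[P[:,:2]-P[:,:2].mean(0),np.ones(len(P))],P[:,2],rcond=None);print(c)
s=status.sense();print(s['position'],s['moment'],s['wrist_force'])
```

```text
838
[0.0003512  0.00024107 0.04056853]
[ 0.54739291 -0.15824765  0.07815267] [1.02047174 2.34517778 0.01901632] [-6.59474231  2.686371    8.26272142]
```

View pics/s9.png

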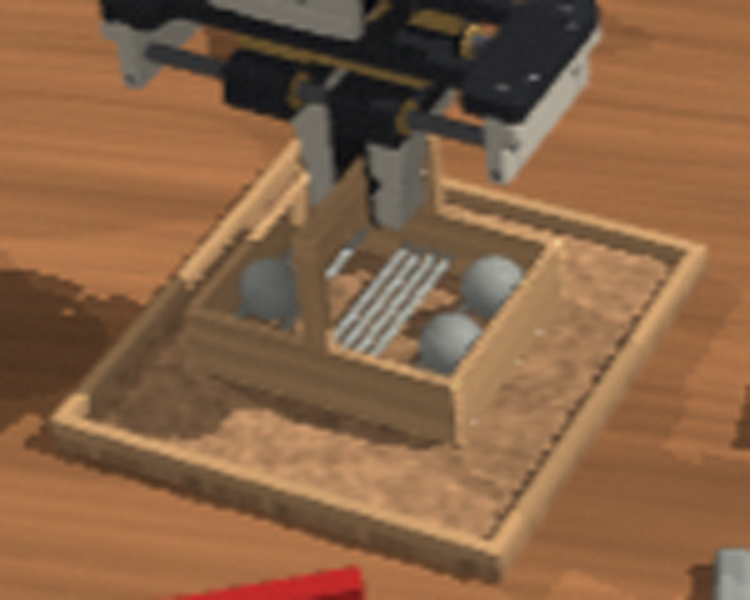

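The sieve touches with its back edge first, with a tiny gap under the front. It is well within release height, so I open the gripper.

>>> step_arm([
  {"grip":0,"offset":[0,0,-1],"spin":0},
  {"grip":0.1,"offset":[0,0,-1],"spin":0},
  {"grip":0.2,"offset":[0,0,-1],"spin":0},
  {"grip":0.3,"offset":[0,0,-1],"spin":0},
  {"grip":0.4,"offset":[0,0,-1],"spin":0},
])

```text
time: 14.45
position: [0.5486, -0.1583, 0.0763]
tcp_rot: [-0.549, 0.55, 0.445, -0.444]
wrist_force: [0.7, -0.4, -0.1]
finger_gap: 0.0255
```

>>> step_arm([
  {"grip":0.6,"offset":[0,0,0],"spin":0},
  {"grip":0.7,"offset":[0,0,0],"spin":0},
  {"grip":0.8,"offset":[0,0,0],"spin":0},
  {"grip":0.8,"offset":[0,0,0],"spin":0},
  {"grip":0.8,"offset":[0,0,0],"spin":0},
])

```text
time: 14.87
position: [0.5477, -0.1583, 0.0754]
tcp_rot: [0.55, -0.55, -0.445, 0.445]
wrist_force: [-0.0, -0.3, -0.8]
finger_gap: 0.0583
```

>>> step_arm([
  {"grip":0.8,"offset":[0,0,0],"spin":0},
  {"grip":0.8,"offset":[0,0,0],"spin":0},
  {"grip":0.8,"offset":[0,0,0],"spin":0},
  {"grip":0.8,"offset":[0,0,0],"spin":0},
  {"grip":0.8,"offset":[0,0,0],"spin":0},
])

```text
time: 15.28
position: [0.5477, -0.1583, 0.0756]
tcp_rot: [0.55, -0.55, -0.445, 0.445]
wrist_force: [0.1, 1.0, -0.7]
finger_gap: 0.07
```

>>> step_arm([
  {"grip":0.8,"offset":[0,0,10],"spin":0},
  {"grip":0.8,"offset":[0,0,30],"spin":0},
  {"grip":0.8,"offset":[0,0,60],"spin":0},
  {"grip":0.8,"offset":[0,0,90],"spin":0},
  {"grip":0.8,"offset":[0,0,120],"spin":0},
])

```text
time: 15.7
position: [0.5474, -0.1583, 0.1977]
tcp_rot: [-0.55, 0.55, 0.445, -0.445]
wrist_force: [0.4, 0.2, -0.8]
finger_gap: 0.07
```

>>> step_arm([
  {"grip":0.8,"offset":[-10,0,30],"spin":0},
  {"grip":0.8,"offset":[-30,0,50],"spin":0},
  {"grip":0.8,"offset":[-50,0,60],"spin":0},
  {"grip":0.8,"offset":[-60,0,60],"spin":0},
  {"grip":0.8,"offset":[-60,0,60],"spin":0},
])

```text
time: 16.12
position: [0.4862, -0.1583, 0.2571]
tcp_rot: [-0.549, 0.55, 0.446, -0.444]
wrist_force: [-0.1, -0.2, -0.7]
finger_gap: 0.0702
```

Run:
```python
from h import *
d=grab('scene');a=cv2.resize(d['frame'][220:330,190:340],None,fx=2.6,fy=2.6,interpolation=2);b=cv2.resize(d['frame'][220:330,350:500],None,fx=2.6,fy=2.6,interpolation=2)
cv2.imwrite('pics/s10.png',np.hstack([a,b])[:,:,::-1]);cv2.imwrite('pics/s10f.png',d['frame'][:,:,::-1])
W=cloud(d);x,y,z=W[...,0],W[...,1],W[...,2]
for lo,hi,nm in((.035,.05,'wall'),(.096,.11,'handle')):
    P=W[(x>.47)&(x<.63)&(y>-.24)&(y<-.08)&(z>lo)&(z<hi)];print(nm,len(P),P[:,2].max(),cv2.minAreaRect((P[:,:2]*1000).astype(np.float32)))
    c=np.linalg.lstsq(np.c_[P[:,:2]-P[:,:2].mean(0),np.ones(len(P))],P[:,2],rcond=None)[0];print(c)
```

```text
wall 880 0.049074716535060584 ((550.4807739257812, -158.21092224121094), (133.6447296142578, 111.26455688476562), 77.73873138427734)
[-0.00203291  0.00040788  0.0406004 ]
handle 222 0.10564159262474106 ((549.180908203125, -157.76539611816406), (16.014602661132812, 109.43657684326172), 78.31840515136719)
[-0.01037198 -0.03478606  0.10053398]
```

View pics/s10.png

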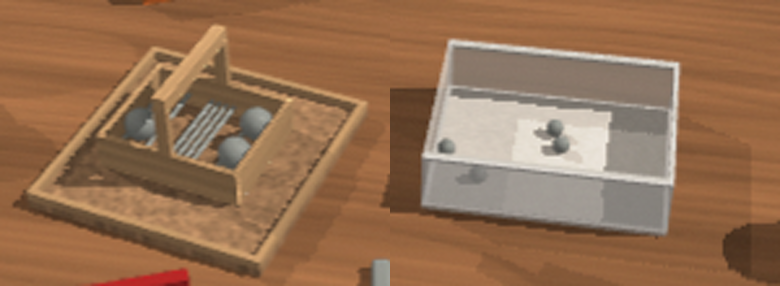

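View pics/s10f.png

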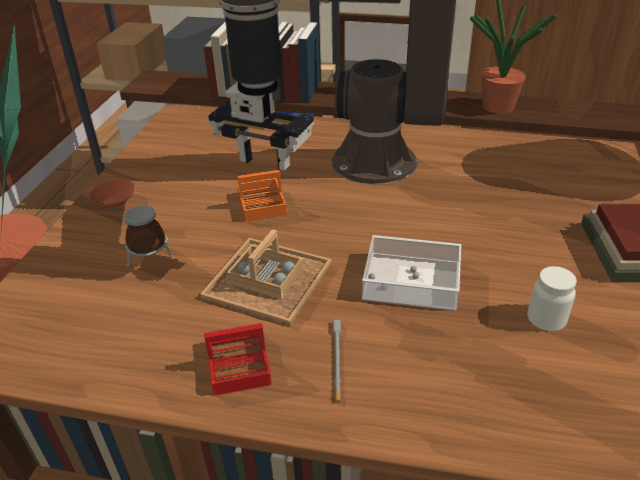

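The sieve stands flat on the cork (wall tops at z ≈ 0.0406 m, slope ≈ 0.002) with the three large balls inside. Four small balls are in the box (446,147; 478,173; 555,128; 560,145 in the crop), and the bystanders haven't moved. I'm handing the job in.

```bash
python3 -c "
from h import *
print(ctrl.finish_job())"
```

```text
the job is handed in; nothing more can be done
None
```

I gripped the wooden sieve by its handle, carried it level to the box and shook it with ±20 mm strokes. I then raised it to count the balls, set it back on the cork tray, released it and moved the arm clear. I handed the job in at about 16 s of the 48 s allowed; it reports no verdict.

**Last checks, from the final camera picture:**
- **Small balls:** all four are in the box, and the sieve's grooves are empty.
- **Large balls:** all three are in the sieve.
- **Sieve:** it stands flat, with its centre about 5 mm from the tray's centre. The wall tops slope about 0.002. A fit to the handle bar's top gave a larger slope of about 0.035, but across a strip only 16 mm wide, so I put no weight on it.
- **Bystanders:** by eye, the gourd, jar and straw are where they were in the first picture.

**One disagreement:** at set-down the sieve touched the cork about 3.5 mm higher than the grasp height implied, with its back edge first. It had probably slipped or tilted slightly in the grip. It settled flat when released.

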